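Set the mould slides on their retainers

ROBOT

A 6-joint arm with a two-finger parallel gripper is mounted at the origin on the work surface. World frame = base frame: x ahead of the robot, y to its left, z up, the work surface at z = 0. Lengths are in m, angles in rad, forces in N, time in s.
With the tool pointing down it reaches from about 0.35 to 0.85 m from the base axis. Payload 8.1 kg.
Tool frame: the origin (TCP) lies between the finger pads; the fingertips stand 14 mm ahead of it and the grasp point (between the pads) lies 5 mm behind it; z points along the fingers, y is the line along which they close (so a half turn about z gives the same grasp; the last joint's range is limited). The gripper opens to 85 mm and grips with 20 to 120 N. Pads are 22 mm wide; open, the fingers measure 114 mm over their backs; the gripper's body (76 mm by 85 mm) begins 54 mm behind the grasp point. The pads swing forward as they close: fully open they stand 13 mm farther back than shut.
Start: joints at [-1.213, 0.13, 1.488, -0, 1.523, -0.085], TCP at [0.257, -0.542, 0.245] pointing down, gripper open.
Joint ranges: [-2.96, 2.96], [-0.89, 2.26], [0.02, 2.5], [-1.34, 4.48], [0, 2.73], [-2.66, 2.66]. Speed limits (rad/s): [2.39, 2.39, 2.79, 3.14, 3.14, 3.14].

INTERFACE

Orientations are given as a 3x3 rotation matrix whose columns are the frame's x, y, z axes.
In Python, from cell import bot, eyes gives the robot as it stands. The module is installed in compiled form; this text tells all that it offers.
- The arm moves only by the tool step_arm, never from a script. Its argument "rows" is one flat list of numbers, 5 for each row, row after row: the finger opening in m, from 0 to 0.0854, then the shift along the tool's x, y, z in m, then the turn about the tool's z in degrees. In form: [gripper, x, y, z, turn, gripper, x, y, z, turn, ...]. A call has 1 to 10 rows; each row is the pose to reach, as a shift and turn from the pose commanded when the call began, along the tool's axes at that moment; what a row does not reach only later rows make up. A row lasts 1/10 s, in which the tool goes at most 50 mm and 8.59 degrees, less where a joint would pass 70% of its speed; a pose out of reach is approached as far as the arm can. A call with a gripper value outside its range is refused whole. The fingers move at their own pace and stop on an object; "grip_force" is the grip in N (left out, the last holds). Time passes only in rows, so rows that repeat a pose let the fingers close. It gives the time, the measured TCP pose, the force, the opening and the grip force at its end, in the units of the state.
- bot.read_state(): the state, without advancing time (a new reading comes with each control period).
- eyes.get_image(name): name is "side" or "top" or "wrist"; returns (picture, depth): 420x560x3 uint8, red, green, blue; 420x560 float32, m along the optical axis (not along the pixel's ray), 0 where there is no reading.
- eyes.camera_info(name): a dict with "fx", "fy", "cx", "cy" (pixels), "R" (3x3) and "t" (3): a world point X has camera coordinates R X + t. Camera axes: x right, y down, z forward; pixel columns grow to the right and rows downward; lengths in m; the calibration is good to about 2 mm. A picture is of the moment at which its call begins: read the wrist's pose just before it. camera_info takes no time and is no camera call; for the wrist camera it gives the pose at the moment of the call.
- bot.close_job(): hands the job in; it is judged then, once.
The state is a dict: "t": time; "joints": joint angles; "dq": joint speeds; "effort": joint torques, N m; "ee_pos": TCP position; "ee_rot": TCP orientation; "wrist_force": force on the tool from outside, world axes, zero at the start; "wrist_torque": the same for the moment, N m; "opening": finger opening in m; "grasp_force": force on a finger pad.
Only numpy, scipy, OpenCV 4.12 (cv2) and the standard library are available. Lean on these libraries where they do the work, as an engineer would, in place of code of your own. Each camera call takes 0.05 s, during which the arm holds its last target. There are 200 camera calls.

TASK

Make this mould half ready for closing: push both slides outwards along their tracks, away from the core, until you feel each one click onto its sprung retaining ball, and leave them resting on the ball, not short of it and not past it. Push on the bare front face of the slides without touching the polished noses or the core, and leave the tools and loose parts where they lie.

Things in the scene. Friction and masses are not known exactly. Their poses are not given: they have to be found in the camera images.
- mould: the fixed mould half: a flat steel block 296 mm (x) by 396 mm (y), its flat top (parting face) 56 mm above the bench; origin at the centre of its underside (on the bench), z up. A sunk track 97 mm wide, 22 mm deep, runs along its y; left slide in the +y half, right slide in the -y half.
- core: the polished core in the middle of the mould between the slides: a flat pad 56 mm (x) by 46 mm (y) by 10 mm high on the parting face; origin at the centre of its underside. Not to be touched.
- left_face (a point): middle of the left slide's bare upright front face (towards the core), 86 mm above the bench. The slide: a steel block 96 mm wide across the track, 80 mm long, its top 44 mm above the parting face; the face is free from 12 mm (top of the nose) to 44 mm above the parting face. The point's y points outwards (the mould's +y), the way to push; z up.
- left_slide (a joint): travel of the left slide, m: 0 = at the core, grows outwards, end stop 0.056. It glides at about 6 N and stays where left. Somewhere between 0.025 and 0.043 (hidden, felt only) a sprung ball under it drops into its notch: the push then first slackens, then climbs to about 25 N within 4 mm; pushed harder it jumps off the ball and glides on. Released within 2 mm of the notch's middle it settles on the ball, about 1 mm true.
- left_nose (a point): polished nose of the left slide: a bar 50 mm wide, 24 mm high, sticking 15 mm out of its front face towards the core, top 12 mm above the parting face. This point: middle of the nose's end, 56 mm above the bench. Moves with the slide. Not to be touched.
- right_face (a point): middle of the right slide's bare upright front face (towards the core), 86 mm above the bench. The slide: a steel block 96 mm wide across the track, 80 mm long, its top 44 mm above the parting face; the face is free from 12 mm (top of the nose) to 44 mm above the parting face. The point's y points outwards (the mould's -y), the way to push; z up.
- right_slide (a joint): travel of the right slide, m: 0 = at the core, grows outwards, end stop 0.056. It glides at about 6 N and stays where left. Somewhere between 0.025 and 0.043 (hidden, felt only) a sprung ball under it drops into its notch: the push then first slackens, then climbs to about 25 N within 4 mm; pushed harder it jumps off the ball and glides on. Released within 2 mm of the notch's middle it settles on the ball, about 1 mm true.
- right_nose (a point): polished nose of the right slide: a bar 50 mm wide, 24 mm high, sticking 15 mm out of its front face towards the core, top 12 mm above the parting face. This point: middle of the nose's end, 56 mm above the bench. Moves with the slide. Not to be touched.
- t_key: a T-handle hex key lying on the mould, black and red handle 80 mm long, 24 mm high, shaft 150 mm along its +x; origin under the handle's middle. Leave it where it lies.
- loose_bush: a loose steel guide bush standing on the mould, 40 mm across, 45 mm high; origin at the centre of its underside. Leave it where it lies.
- brass_drift: a square brass bar 120 by 16 by 16 mm lying on the mould along its own y; origin at the centre of its underside. Leave it where it lies.
- long_t_key: a longer T-handle hex key lying on the bench, handle 100 mm, shaft 200 mm along its +x; origin under the handle's middle. Leave it where it lies.
- spray_can: a spray can 64 mm across, 190 mm high, on the bench; origin at the centre of its underside. Leave it where it lies.
- screw_tray: a small black tray of screws 140 by 100 by 40 mm on the bench; origin at the centre of its underside. Leave it where it lies.
- mallet: a soft-faced mallet lying on the bench, head 130 mm across (y), handle 190 mm towards its -x; origin under the head. Leave it where it lies.

How it is judged:
At the end, for the whole second after the job is handed in: Both slides rest on their retaining balls: each slide is at rest with the middle of its notch (33 mm behind its front face) within 2.5 mm of its ball (y of left_ball_c0 in the frame of left_face between 0.0305 and 0.0355 m and y of right_ball_c0 in the frame of right_face between 0.0305 and 0.0355 m and velocity of joint left_slide between -0.003 and 0.003 m/s and velocity of joint right_slide between -0.003 and 0.003 m/s); the robot touches nothing.
It fails at once if the robot presses on a polished nose or the core (over 3 N) (contact force between any of the fingers, the arm and left_slide_c4 above 3 N or contact force between any of the fingers, the arm and right_slide_c4 above 3 N or contact force between any of the fingers, the arm and core above 3 N).
It fails at once if a tool or loose part is shifted by more than 30 mm (distance of any of t_key, loose_bush, brass_drift, long_t_key, spray_can, screw_tray, mallet from where it was at the start of the episode above 0.03 m).
It also fails if it takes over 51 s, if anything falls off the work surface, if the arm or the gripper's body presses on something with over 40 N, if the wrist force passes 120 N, or if a joint passes its speed limit or range.

## Working session

There is one attempt and no reset: what is moved stays moved. The work goes in short steps, Python scripts to look and compute and a tool call to move; the robot and the scene stay as the last step left them, time stands still between calls to the robot, and variables do not carry over. Pictures are saved under pics/ and viewed, at most 10 in all, crops included, and the job is handed in when it is done.

Besides the shell and the picture viewer there is one more tool, called after "Request:" as name(argument=value, ...) on one line, values as JSON. step_arm: Moves the arm, as the interface text tells. Its arguments: {"type":"object","properties":{"rows":{"type":"array"},"grip_force":{"type":"number"}},"required":["rows"]}

```bash
mkdir -p pics; cat > h.py <<'E'
import numpy as np,cv2
from cell import bot,eyes
def grab(n,f):
    c=eyes.camera_info(n); p,d=eyes.get_image(n)
    cv2.imwrite(f'pics/{f}.png',p[:,:,::-1]); np.savez(f'pics/{f}.npz',d=d,R=c['R'],t=c['t'],k=[c['fx'],c['fy'],c['cx'],c['cy']])
def cloud(f):
    z=np.load(f'pics/{f}.npz'); d=z['d']; fx,fy,cx,cy=z['k']
    v,u=np.mgrid[:d.shape[0],:d.shape[1]]
    P=np.stack([(u-cx)/fx*d,(v-cy)/fy*d,d],-1)
    W=(P-z['t'])@z['R']; W[d==0]=np.nan
    return W
E
python3 - <<'E'
from h import *
grab('top','top0'); grab('side','side0')
s=bot.read_state(); print(s['t'],s['ee_pos'],s['ee_rot'],s['wrist_force'])
W=cloud('top0'); print(W[::60,::80].round(3).tolist())
E
```

```text
0.1 [ 0.2569187  -0.54167669  0.24432372] [[ 9.03567565e-01  4.28445202e-01 -6.04346622e-04]
 [ 4.28445603e-01 -9.03566139e-01  1.61177772e-03]
 [ 1.44491285e-04 -1.71527972e-03 -9.99998518e-01]] [-0.15575645  0.04980626 -0.85870855]
[[[1.538, 1.143, -0.604], [1.538, 0.805, -0.618], [1.53, 0.458, -0.62], [1.54, 0.112, -0.65], [1.533, -0.244, -0.655], [1.522, -0.599, -0.65], [1.527, -0.968, -0.674]], [[0.914, 0.685, 0.119], [0.965, 0.53, 0.003], [0.957, 0.302, 0.008], [0.935, 0.073, 0.041], [0.93, -0.148, 0.039], [0.929, -0.373, 0.027], [0.934, -0.61, 0.003]], [[0.781, 0.723, 0.044], [0.79, 0.528, -0.002], [0.783, 0.303, 0.002], [0.776, 0.079, 0.004], [0.771, -0.145, 0.001], [0.764, -0.37, 0.002], [0.759, -0.596, -0.0]], [[0.612, 0.705, 0.062], [0.619, 0.524, -0.001], [0.612, 0.303, 0.001], [0.592, 0.078, 0.073], [0.581, -0.127, 0.101], [0.593, -0.359, 0.003], [0.587, -0.58, 0.002]], [[0.455, 0.698, 0.062], [0.454, 0.52, -0.003], [0.447, 0.302, 0.002], [0.441, 0.086, 0.005], [0.434, -0.131, 0.004], [0.428, -0.348, 0.003], [0.422, -0.567, -0.0]], [[0.304, 0.69, 0.063], [0.294, 0.515, 0.0], [0.287, 0.302, 0.002], [0.281, 0.089, 0.002], [0.274, -0.125, -0.001], [0.268, -0.338, 0.004], [0.261, -0.554, -0.0]], [[0.146, 0.717, 0.006], [0.139, 0.511, 0.002], [0.133, 0.301, 0.005], [0.192, 0.067, 0.33], [0.119, -0.118, -0.0], [0.113, -0.328, 0.002], [0.106, -0.541, -0.001]]]
```

View pics/top0.png

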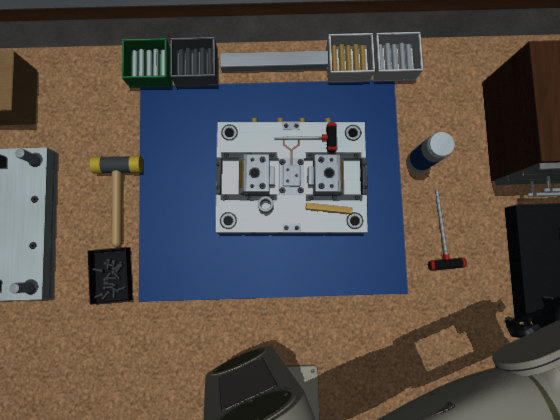

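View pics/side0.png

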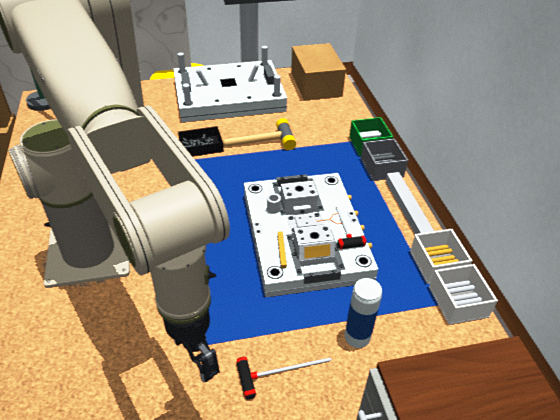

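The top view shows the mould at about u 217–368, v 122–235, the left slide at about (257,174), the right at (328,174) and the core at (292,175). The T-key handle lies at (332,137), the bush at (266,205) and the drift at (329,209). I'll measure these from depth and an enlarged crop.

```bash
python3 - <<'E'
from h import *
im=cv2.imread('pics/top0.png')[115:240,210:375]
cv2.imwrite('pics/crop0.png',cv2.resize(im,None,fx=4.8,fy=4.8,interpolation=cv2.INTER_CUBIC))
W=cloud('top0')
m=np.zeros(W.shape[:2],np.uint8); m[115:240,210:375]=1
Z=W[...,2]
for nm,lo,hi in (('plate',.045,.062),('tops',.09,.11)):
    q=((Z>lo)&(Z<hi)&(m>0)).astype(np.uint8)
    n,l,st,c=cv2.connectedComponentsWithStats(q)
    for i in range(1,n):
        if st[i,4]<60: continue
        P=W[l==i]; r=cv2.minAreaRect(P[:,:2].astype(np.float32)*1000)
        print(nm,st[i].tolist(),r,np.median(P[:,2]).round(4))
E
```

```text
plate [216, 118, 152, 115, 10488] ((609.6715698242188, -56.77728271484375), (396.1266174316406, 309.3275146484375), 88.361572265625) 0.0568
plate [261, 201, 10, 8, 63] ((528.7798461914062, 13.317692756652832), (23.650983810424805, 19.307058334350586), 88.8238296508789) 0.0565
tops [242, 154, 27, 38, 1009] ((606.4066162109375, 37.54098129272461), (66.95475006103516, 96.66175079345703), 88.41702270507812) 0.1004
tops [315, 154, 27, 38, 1010] ((600.4953002929688, -149.072998046875), (68.07292175292969, 96.93426513671875), 87.63983154296875) 0.1005
tops [258, 196, 16, 16, 120] ((525.4474487304688, 12.637751579284668), (37.86259460449219, 38.239349365234375), 87.98500061035156) 0.1006
```

View pics/crop0.png

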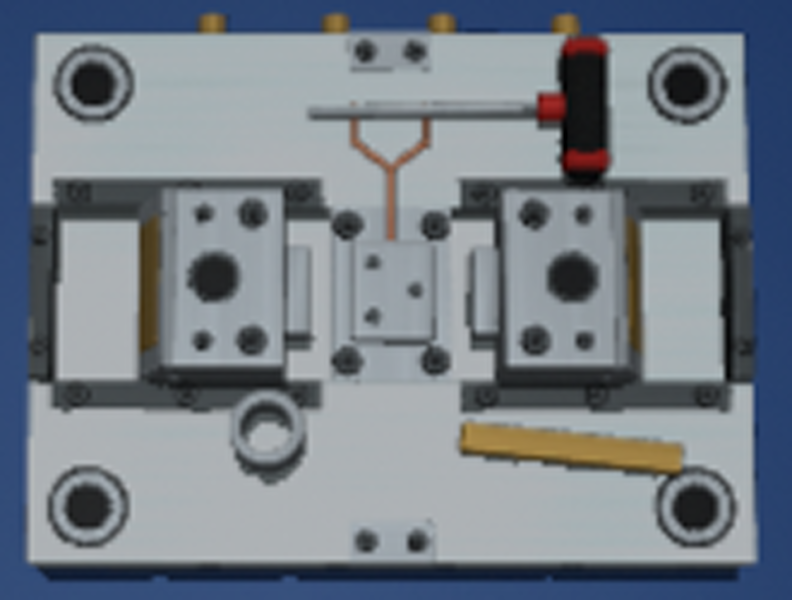

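Request:
step_arm(rows=[0,0.04,-0.022,0,-6,0,0.08,-0.044,0,-12,0,0.12,-0.067,0,-18,0,0.16,-0.089,0,-24,0,0.2,-0.111,0,-31,0,0.24,-0.133,0,-37,0,0.28,-0.156,0,-43,0,0.32,-0.178,0,-50,0,0.36,-0.2,0,-56,0,0.4,-0.223,0,-62.8])

```text
t: 1.1
ee_pos: [0.5236, -0.1675, 0.2449]
ee_rot: [[0.028, 1.0, -0.0], [1.0, -0.028, 0.0], [0.0, -0.0, -1.0]]
wrist_force: [-0.8, -0.7, -0.0]
opening: -0.0001
grasp_force: 0.0
```

Request:
step_arm(rows=[0,0.03,0.02,0,0,0,0.06,0.04,0.02,0,0,0.09,0.06,0.03,0,0,0.114,0.077,0.045,0,0,0.114,0.077,0.045,0,0,0.114,0.077,0.045,0])

```text
t: 1.7
ee_pos: [0.603, -0.0571, 0.1991]
ee_rot: [[0.03, 1.0, -0.002], [1.0, -0.03, 0.0], [0.0, -0.002, -1.0]]
wrist_force: [-0.2, -0.2, 0.6]
opening: -0.0002
grasp_force: 0.0
```

```bash
python3 - <<'E'
from h import *
s=bot.read_state(); print(s['t'],s['ee_pos'],s['ee_rot'].round(4).tolist() if hasattr(s['ee_rot'],'round') else s['ee_rot'],s['wrist_force'])
grab('wrist','w1')
W=cloud('w1'); Z=W[...,2]
q=((Z>.09)&(Z<.11)).astype(np.uint8)
n,l,st,c=cv2.connectedComponentsWithStats(q)
for i in range(1,n):
    if st[i,4]<300: continue
    P=W[l==i]; print(st[i].tolist(),cv2.minAreaRect(P[:,:2].astype(np.float32)*1000),np.median(P[:,2]).round(4), np.percentile(P[:,1],[.5,99.5]).round(4))
E
```

```text
1.7 [ 0.60304999 -0.05706922  0.19905778] [[0.0303, 0.9995, -0.0025], [0.9995, -0.0303, 0.0002], [0.0001, -0.0025, -1.0]] [-0.21397272 -0.17463435  0.62895653]
[200, 7, 171, 122, 19593] ((605.828369140625, 40.551151275634766), (68.4778823852539, 96.37601470947266), 88.2767105102539) 0.1004 [0.0063 0.0743]
[122, 81, 69, 67, 2343] ((525.54736328125, 16.648006439208984), (39.15657424926758, 39.21326446533203), 2.3614916801452637) 0.1008 [-0.0023  0.0358]
[319, 287, 32, 46, 1106] ((637.285400390625, -127.88108825683594), (32.74220657348633, 22.87214469909668), 88.27080535888672) 0.1002 [-0.1432 -0.1118]
[220, 288, 31, 44, 1069] ((563.8353881835938, -125.39239501953125), (32.74972915649414, 21.956892013549805), 86.5014877319336) 0.1002 [-0.1406 -0.1097]
```

View pics/w1.png

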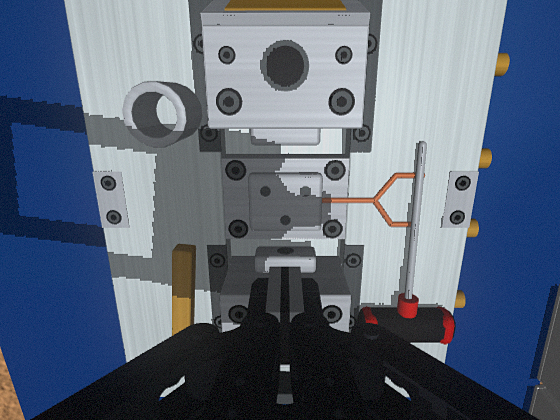

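The wrist view shows the left slide and its nose near (285,125), the core plate at (285,195), and the closed fingers over the right nose at (285,260), with a free gap between. I'll lower in the gap.

Request:
step_arm(rows=[0,0,0,0.03,0,0,0,0,0.06,0,0,0,0,0.085,0,0,0,0,0.1,0,0,0,0,0.107,0,0,0.001,0.001,0.107,0,0,0.002,0.001,0.107,0,0,0.002,0.001,0.107,0])

```text
t: 2.55
ee_pos: [0.6059, -0.0559, 0.0951]
ee_rot: [[0.032, 0.999, 0.003], [0.999, -0.032, -0.0], [-0.0, 0.003, -1.0]]
wrist_force: [-0.0, 0.1, -0.0]
opening: -0.0
grasp_force: 0.0
```

Request:
step_arm(rows=[0,0.01,0,0,0,0,0.02,0,0,0,0,0.028,0,0,0,0,0.034,0,0,0,0,0.038,0,0,0,0,0.038,0,0,0])

```text
t: 3.15
ee_pos: [0.6058, -0.0171, 0.0932]
ee_rot: [[0.031, 1.0, -0.0], [1.0, -0.031, 0.0], [0.0, -0.0, -1.0]]
wrist_force: [-0.5, 0.3, 0.3]
opening: -0.0
grasp_force: 0.0
```

Request:
step_arm(rows=[0,0.002,0,0.001,0,0,0.004,0,0.001,0,0,0.006,0,0.001,0])

```text
t: 3.45
ee_pos: [0.606, -0.0119, 0.0922]
ee_rot: [[0.032, 0.999, -0.0], [0.999, -0.032, 0.0], [-0.0, -0.0, -1.0]]
wrist_force: [0.4, -0.2, 0.2]
opening: 0.0006
grasp_force: 0.0
```

Request:
step_arm(rows=[0,0.001,0,0,0,0,0.002,0,0,0,0,0.003,0,0,0])

```text
t: 3.75
ee_pos: [0.6061, -0.0088, 0.0923]
ee_rot: [[0.032, 0.999, -0.0], [0.999, -0.032, 0.0], [0.0, -0.0, -1.0]]
wrist_force: [-0.1, 0.6, 0.1]
opening: 0.0002
grasp_force: 0.0
```

Request:
step_arm(rows=[0,0.001,0,0,0,0,0.002,0,0,0,0,0.003,0,0,0])

```text
t: 4.05
ee_pos: [0.6062, -0.0071, 0.0923]
ee_rot: [[0.032, 0.999, -0.0], [0.999, -0.032, -0.002], [-0.002, -0.0, -1.0]]
wrist_force: [-1.1, -8.1, 1.0]
opening: -0.0
grasp_force: 3.9
```

Request:
step_arm(rows=[0,0.001,0,0,0,0,0.002,0,0,0,0,0.003,0,0,0])

```text
t: 4.35
ee_pos: [0.6063, -0.0044, 0.0924]
ee_rot: [[0.033, 0.999, -0.0], [0.999, -0.033, -0.002], [-0.002, 0.0, -1.0]]
wrist_force: [0.0, -8.3, -0.5]
opening: 0.0003
grasp_force: 3.8
```

Request:
step_arm(rows=[0,0.0007,0,0,0,0,0.0013,0,0,0])

```text
t: 4.55
ee_pos: [0.6063, -0.0031, 0.0923]
ee_rot: [[0.033, 0.999, -0.0], [0.999, -0.033, -0.002], [-0.002, -0.0, -1.0]]
wrist_force: [-1.0, -6.8, 0.6]
opening: 0.0
grasp_force: 3.6
```

Request:
step_arm(rows=[0,0.0007,0,0,0,0,0.0013,0,0,0])

```text
t: 4.75
ee_pos: [0.6064, -0.0018, 0.0923]
ee_rot: [[0.033, 0.999, -0.0], [0.999, -0.033, -0.002], [-0.002, -0.0, -1.0]]
wrist_force: [-1.1, -7.5, 0.2]
opening: 0.0
grasp_force: 3.6
```

Request:
step_arm(rows=[0,0.0007,0,0,0,0,0.0013,0,0,0])

```text
t: 4.95
ee_pos: [0.6065, -0.0005, 0.0924]
ee_rot: [[0.033, 0.999, -0.0], [0.999, -0.033, -0.002], [-0.002, 0.0, -1.0]]
wrist_force: [-0.6, -7.1, 0.0]
opening: -0.0001
grasp_force: 3.8
```

Request:
step_arm(rows=[0,0.0007,0,0,0,0,0.0013,0,0,0])

```text
t: 5.15
ee_pos: [0.6065, 0.0009, 0.0924]
ee_rot: [[0.033, 0.999, -0.0], [0.999, -0.033, -0.002], [-0.002, -0.0, -1.0]]
wrist_force: [-0.9, -7.6, 0.6]
opening: -0.0001
grasp_force: 3.9
```

Request:
step_arm(rows=[0,0.0007,0,0,0,0,0.0013,0,0,0])

```text
t: 5.35
ee_pos: [0.6065, 0.0021, 0.0923]
ee_rot: [[0.033, 0.999, -0.0], [0.999, -0.033, -0.002], [-0.002, -0.0, -1.0]]
wrist_force: [0.0, -7.5, 0.7]
opening: 0.0001
grasp_force: 3.9
```

Request:
step_arm(rows=[0,0.0007,0,0,0,0,0.0013,0,0,0])

```text
t: 5.55
ee_pos: [0.6065, 0.0034, 0.0923]
ee_rot: [[0.033, 0.999, -0.0], [0.999, -0.033, -0.002], [-0.002, -0.0, -1.0]]
wrist_force: [-0.7, -7.1, -0.1]
opening: 0.0001
grasp_force: 3.6
```

Request:
step_arm(rows=[0,0.0007,0,0,0,0,0.0013,0,0,0])

```text
t: 5.75
ee_pos: [0.6066, 0.0047, 0.0923]
ee_rot: [[0.033, 0.999, -0.0], [0.999, -0.033, -0.002], [-0.002, -0.0, -1.0]]
wrist_force: [-0.5, -8.1, 1.2]
opening: -0.0002
grasp_force: 3.6
```

Request:
step_arm(rows=[0,0.0007,0,0,0,0,0.0013,0,0,0])

```text
t: 5.95
ee_pos: [0.6066, 0.006, 0.0923]
ee_rot: [[0.033, 0.999, -0.0], [0.999, -0.033, -0.002], [-0.002, -0.0, -1.0]]
wrist_force: [-0.6, -7.3, 0.0]
opening: -0.0004
grasp_force: 3.8
```

Request:
step_arm(rows=[0,0.0007,0,0,0,0,0.0013,0,0,0])

```text
t: 6.15
ee_pos: [0.6067, 0.0074, 0.0923]
ee_rot: [[0.033, 0.999, -0.0], [0.999, -0.033, -0.002], [-0.002, -0.0, -1.0]]
wrist_force: [-0.6, -7.6, 0.7]
opening: 0.0001
grasp_force: 3.8
```

Request:
step_arm(rows=[0,0.0007,0,0,0,0,0.0013,0,0,0])

```text
t: 6.35
ee_pos: [0.6067, 0.0087, 0.0923]
ee_rot: [[0.033, 0.999, -0.0], [0.999, -0.033, -0.002], [-0.002, -0.0, -1.0]]
wrist_force: [-0.3, -6.9, 0.5]
opening: 0.0002
grasp_force: 3.3
```

Request:
step_arm(rows=[0,0.0007,0,0,0,0,0.0013,0,0,0])

```text
t: 6.55
ee_pos: [0.6067, 0.0103, 0.0923]
ee_rot: [[0.033, 0.999, -0.0], [0.999, -0.033, -0.002], [-0.002, -0.0, -1.0]]
wrist_force: [-0.2, -5.4, 0.7]
opening: 0.0002
grasp_force: 2.8
```

Request:
step_arm(rows=[0,0.0007,0,0,0,0,0.0013,0,0,0])

```text
t: 6.75
ee_pos: [0.6068, 0.012, 0.0923]
ee_rot: [[0.032, 0.999, -0.0], [0.999, -0.032, -0.001], [-0.001, -0.0, -1.0]]
wrist_force: [0.3, -4.4, 0.8]
opening: -0.0002
grasp_force: 2.0
```

Request:
step_arm(rows=[0,0.0005,0,0,0,0,0.001,0,0,0])

```text
t: 6.95
ee_pos: [0.6069, 0.0139, 0.0923]
ee_rot: [[0.032, 0.999, 0.0], [0.999, -0.032, 0.0], [0.0, -0.0, -1.0]]
wrist_force: [-0.5, -2.3, 0.5]
opening: 0.0
grasp_force: 1.0
```

Request:
step_arm(rows=[0,0.0005,0,0,0,0,0.001,0,0,0])

```text
t: 7.15
ee_pos: [0.6069, 0.0152, 0.0923]
ee_rot: [[0.032, 0.999, 0.0], [0.999, -0.032, 0.001], [0.001, 0.0, -1.0]]
wrist_force: [-0.6, -0.9, -0.9]
opening: 0.0003
grasp_force: 0.2
```

Request:
step_arm(rows=[0,0.0005,0,0,0,0,0.001,0,0,0])

```text
t: 7.35
ee_pos: [0.607, 0.016, 0.0923]
ee_rot: [[0.032, 0.999, 0.0], [0.999, -0.032, 0.0], [0.0, 0.0, -1.0]]
wrist_force: [-0.3, -0.8, -0.2]
opening: 0.0001
grasp_force: 0.5
```

Request:
step_arm(rows=[0,0.0005,0,0,0,0,0.001,0,0,0])

```text
t: 7.55
ee_pos: [0.607, 0.0166, 0.0923]
ee_rot: [[0.032, 0.999, -0.0], [0.999, -0.032, -0.0], [-0.0, 0.0, -1.0]]
wrist_force: [-0.2, -2.5, 0.3]
opening: 0.0002
grasp_force: 1.3
```

Request:
step_arm(rows=[0,0.0003,0,0,0,0,0.0006,0,0,0])

```text
t: 7.75
ee_pos: [0.607, 0.017, 0.0923]
ee_rot: [[0.032, 0.999, -0.0], [0.999, -0.032, -0.001], [-0.001, -0.0, -1.0]]
wrist_force: [-1.3, -3.9, -0.1]
opening: -0.0001
grasp_force: 2.0
```

Request:
step_arm(rows=[0,0.0005,0,0,0,0,0.001,0,0,0])

```text
t: 7.95
ee_pos: [0.607, 0.0175, 0.0923]
ee_rot: [[0.032, 0.999, -0.0], [0.999, -0.032, -0.001], [-0.001, -0.0, -1.0]]
wrist_force: [-0.7, -8.3, 0.5]
opening: 0.0006
grasp_force: 3.6
```

Request:
step_arm(rows=[0,0.0003,0,0,0,0,0.0006,0,0,0])

```text
t: 8.15
ee_pos: [0.607, 0.0178, 0.0923]
ee_rot: [[0.032, 0.999, -0.0], [0.999, -0.032, -0.002], [-0.002, -0.0, -1.0]]
wrist_force: [-0.6, -9.0, -0.1]
opening: 0.0002
grasp_force: 4.3
```

The left slide slackened and then climbed, so it's on its ball with the middle at TCP y ≈ 0.0173. I'll back off and go to the right slide.

Request:
step_arm(rows=[0,-0.004,0,0,0,0,-0.015,0,0,0,0,-0.035,0,0,0,0,-0.055,0,0,0,0,-0.075,0,0,0,0,-0.092,0,0,0,0,-0.104,0,0,0,0,-0.111,0,0,0,0,-0.114,0,0,0,0,-0.114,0,0,0])

```text
t: 9.15
ee_pos: [0.6034, -0.095, 0.0923]
ee_rot: [[0.032, 0.999, -0.0], [0.999, -0.032, 0.0], [0.0, -0.0, -1.0]]
wrist_force: [0.3, 0.3, 0.3]
opening: -0.0001
grasp_force: 0.0
```

Request:
step_arm(rows=[0,-0.001,0,0,0,0,-0.002,0,0,0,0,-0.003,0,0,0])

```text
t: 9.45
ee_pos: [0.6033, -0.0975, 0.0923]
ee_rot: [[0.031, 1.0, 0.0], [1.0, -0.031, 0.0], [0.0, 0.0, -1.0]]
wrist_force: [-0.3, 0.0, -0.4]
opening: 0.0002
grasp_force: 0.0
```

Request:
step_arm(rows=[0,-0.001,0,0,0,0,-0.002,0,0,0,0,-0.003,0,0,0])

```text
t: 9.75
ee_pos: [0.6032, -0.101, 0.0923]
ee_rot: [[0.032, 0.999, 0.0], [0.999, -0.032, 0.0], [0.0, 0.0, -1.0]]
wrist_force: [0.5, -0.6, -0.5]
opening: -0.0001
grasp_force: 0.0
```

Request:
step_arm(rows=[0,-0.001,0,0,0,0,-0.002,0,0,0,0,-0.003,0,0,0])

```text
t: 10.05
ee_pos: [0.6031, -0.1038, 0.0923]
ee_rot: [[0.032, 0.999, -0.0], [0.999, -0.032, 0.001], [0.001, -0.0, -1.0]]
wrist_force: [0.1, 5.2, 0.9]
opening: 0.0001
grasp_force: 2.3
```

Request:
step_arm(rows=[0,-0.0007,0,0,0,0,-0.0014,0,0,0])

```text
t: 10.25
ee_pos: [0.6031, -0.1041, 0.0923]
ee_rot: [[0.032, 1.0, -0.0], [0.999, -0.032, 0.002], [0.002, -0.0, -1.0]]
wrist_force: [0.1, 7.5, 0.7]
opening: -0.0001
grasp_force: 3.8
```

Request:
step_arm(rows=[0,-0.0007,0,0,0,0,-0.0014,0,0,0])

```text
t: 10.45
ee_pos: [0.6031, -0.1053, 0.0923]
ee_rot: [[0.031, 1.0, -0.0], [1.0, -0.031, 0.002], [0.002, -0.0, -1.0]]
wrist_force: [-1.4, 7.7, 1.4]
opening: -0.0002
grasp_force: 3.9
```

Request:
step_arm(rows=[0,-0.0007,0,0,0,0,-0.0014,0,0,0])

```text
t: 10.65
ee_pos: [0.603, -0.1067, 0.0923]
ee_rot: [[0.031, 1.0, -0.0], [1.0, -0.031, 0.002], [0.002, -0.0, -1.0]]
wrist_force: [0.2, 7.2, 1.2]
opening: -0.0001
grasp_force: 3.6
```

Request:
step_arm(rows=[0,-0.0007,0,0,0,0,-0.0014,0,0,0])

```text
t: 10.85
ee_pos: [0.6029, -0.1081, 0.0923]
ee_rot: [[0.031, 1.0, -0.0], [1.0, -0.031, 0.002], [0.002, -0.0, -1.0]]
wrist_force: [0.1, 7.4, 1.2]
opening: -0.0003
grasp_force: 3.9
```

Request:
step_arm(rows=[0,-0.0007,0,0,0,0,-0.0014,0,0,0])

```text
t: 11.05
ee_pos: [0.6029, -0.1095, 0.0923]
ee_rot: [[0.031, 1.0, -0.0], [1.0, -0.031, 0.002], [0.002, -0.0, -1.0]]
wrist_force: [0.2, 8.1, 2.1]
opening: -0.0003
grasp_force: 3.8
```

Request:
step_arm(rows=[0,-0.0007,0,0,0,0,-0.0014,0,0,0])

```text
t: 11.25
ee_pos: [0.6029, -0.1109, 0.0923]
ee_rot: [[0.031, 1.0, -0.0], [1.0, -0.031, 0.002], [0.002, -0.0, -1.0]]
wrist_force: [-0.4, 7.6, 1.9]
opening: -0.0001
grasp_force: 3.7
```

Request:
step_arm(rows=[0,-0.0007,0,0,0,0,-0.0014,0,0,0])

```text
t: 11.45
ee_pos: [0.6028, -0.1123, 0.0923]
ee_rot: [[0.031, 1.0, -0.0], [1.0, -0.031, 0.002], [0.002, -0.0, -1.0]]
wrist_force: [0.5, 7.9, 1.7]
opening: 0.0002
grasp_force: 3.9
```

Request:
step_arm(rows=[0,-0.0007,0,0,0,0,-0.0014,0,0,0])

```text
t: 11.65
ee_pos: [0.6028, -0.1137, 0.0923]
ee_rot: [[0.031, 1.0, -0.0], [1.0, -0.031, 0.002], [0.002, -0.0, -1.0]]
wrist_force: [0.3, 7.3, 2.3]
opening: -0.0002
grasp_force: 3.6
```

Request:
step_arm(rows=[0,-0.0007,0,0,0,0,-0.0014,0,0,0])

```text
t: 11.85
ee_pos: [0.6027, -0.115, 0.0923]
ee_rot: [[0.031, 1.0, -0.0], [1.0, -0.031, 0.002], [0.002, -0.0, -1.0]]
wrist_force: [0.1, 6.9, 1.4]
opening: 0.0
grasp_force: 3.9
```

Request:
step_arm(rows=[0,-0.0007,0,0,0,0,-0.0014,0,0,0])

```text
t: 12.05
ee_pos: [0.6027, -0.1166, 0.0923]
ee_rot: [[0.031, 1.0, -0.0], [1.0, -0.031, 0.002], [0.002, -0.0, -1.0]]
wrist_force: [-0.5, 6.6, 1.3]
opening: -0.0
grasp_force: 3.5
```

Request:
step_arm(rows=[0,-0.0007,0,0,0,0,-0.0014,0,0,0])

```text
t: 12.25
ee_pos: [0.6027, -0.1185, 0.0923]
ee_rot: [[0.031, 1.0, 0.0], [1.0, -0.031, 0.001], [0.001, -0.0, -1.0]]
wrist_force: [0.2, 5.4, 0.8]
opening: -0.0002
grasp_force: 2.7
```

Request:
step_arm(rows=[0,-0.0007,0,0,0,0,-0.0014,0,0,0])

```text
t: 12.45
ee_pos: [0.6026, -0.1205, 0.0923]
ee_rot: [[0.032, 0.999, 0.0], [0.999, -0.032, 0.0], [0.0, -0.0, -1.0]]
wrist_force: [1.0, 4.0, -0.2]
opening: 0.0002
grasp_force: 1.7
```

Slackening again, so I'll take smaller steps.

Request:
step_arm(rows=[0,-0.0005,0,0,0,0,-0.001,0,0,0])

```text
t: 12.65
ee_pos: [0.6026, -0.1222, 0.0923]
ee_rot: [[0.032, 0.999, 0.0], [0.999, -0.032, -0.0], [-0.0, 0.0, -1.0]]
wrist_force: [-0.1, 1.1, 0.8]
opening: -0.0004
grasp_force: 0.7
```

Request:
step_arm(rows=[0,-0.0005,0,0,0,0,-0.001,0,0,0])

```text
t: 12.85
ee_pos: [0.6025, -0.1232, 0.0923]
ee_rot: [[0.032, 0.999, 0.0], [0.999, -0.032, -0.001], [-0.001, 0.0, -1.0]]
wrist_force: [0.5, 0.9, -0.3]
opening: -0.0002
grasp_force: 0.3
```

Request:
step_arm(rows=[0,-0.0005,0,0,0,0,-0.001,0,0,0])

```text
t: 13.05
ee_pos: [0.6025, -0.1239, 0.0923]
ee_rot: [[0.032, 0.999, 0.0], [0.999, -0.032, -0.0], [-0.0, 0.0, -1.0]]
wrist_force: [-0.6, 1.6, -0.5]
opening: -0.0002
grasp_force: 0.5
```

Request:
step_arm(rows=[0,-0.0004,0,0,0,0,-0.0008,0,0,0])

```text
t: 13.25
ee_pos: [0.6024, -0.1244, 0.0923]
ee_rot: [[0.032, 0.999, -0.0], [0.999, -0.032, 0.0], [0.0, -0.0, -1.0]]
wrist_force: [-0.3, 2.9, 0.6]
opening: 0.0003
grasp_force: 1.1
```

Request:
step_arm(rows=[0,-0.0005,0,0,0,0,-0.001,0,0,0])

```text
t: 13.45
ee_pos: [0.6024, -0.125, 0.0923]
ee_rot: [[0.032, 0.999, -0.0], [0.999, -0.032, 0.001], [0.001, -0.0, -1.0]]
wrist_force: [0.6, 5.6, 0.8]
opening: 0.0001
grasp_force: 2.6
```

Request:
step_arm(rows=[0,-0.0003,0,0,0,0,-0.0006,0,0,0])

```text
t: 13.65
ee_pos: [0.6024, -0.1253, 0.0923]
ee_rot: [[0.032, 1.0, -0.0], [1.0, -0.032, 0.001], [0.001, -0.0, -1.0]]
wrist_force: [-0.1, 7.0, 2.6]
opening: 0.0004
grasp_force: 3.4
```

Request:
step_arm(rows=[0,-0.0004,0,0,0,0,-0.0008,0,0,0])

```text
t: 13.85
ee_pos: [0.6024, -0.1257, 0.0923]
ee_rot: [[0.031, 1.0, -0.0], [1.0, -0.031, 0.002], [0.002, -0.0, -1.0]]
wrist_force: [-0.3, 9.3, 1.9]
opening: 0.0
grasp_force: 4.5
```

Request:
step_arm(rows=[0,0.004,0,0,0,0,0.02,0,0,0,0,0.045,0,0,0,0,0.069,0,0,0,0,0.069,0,-0.02,0,0,0.069,0,-0.05,0,0,0.069,0,-0.08,0,0,0.069,0,-0.105,0,0,0.069,0,-0.107,0,0,0.069,0,-0.107,0])

```text
t: 14.85
ee_pos: [0.6051, -0.0576, 0.2]
ee_rot: [[0.032, 0.999, 0.002], [0.999, -0.032, -0.001], [-0.0, 0.002, -1.0]]
wrist_force: [0.2, -0.9, -0.1]
opening: -0.0002
grasp_force: 0.0
```

```bash
python3 - <<'E'
from h import *
s=bot.read_state(); print(s['t'],s['ee_pos'],s['wrist_force'])
grab('wrist','w2'); grab('top','top2')
for f in ('w1','w2','top0','top2'):
    W=cloud(f); Z=W[...,2]
    q=((Z>.09)&(Z<.11)&(W[...,0]>.5)&(W[...,0]<.7)&(abs(W[...,1]+.05)<.2)).astype(np.uint8)
    n,l,st,c=cv2.connectedComponentsWithStats(q)
    for i in range(1,n):
        if st[i,4]<800: continue
        P=W[l==i]; print(f,st[i,4],cv2.minAreaRect(P[:,:2].astype(np.float32)*1000)[:2])
E
```

```text
14.85 [ 0.6050611 -0.0575677  0.1999992] [ 0.1572803  -0.87425306 -0.06338901]
w1 19593 ((605.828369140625, 40.551151275634766), (68.4778823852539, 96.37601470947266))
w1 2343 ((525.54736328125, 16.648006439208984), (39.15657424926758, 39.21326446533203))
w1 1106 ((637.285400390625, -127.88108825683594), (32.74220657348633, 22.87214469909668))
w1 1069 ((563.8353881835938, -125.39239501953125), (32.74972915649414, 21.956892013549805))
w2 14110 ((606.2225341796875, 53.70594787597656), (45.12324905395508, 96.11845397949219))
w2 2356 ((525.3463745117188, 16.817211151123047), (38.92546081542969, 39.34905242919922))
top0 1009 ((606.4066162109375, 37.54098129272461), (66.95475006103516, 96.66175079345703))
top0 1010 ((600.4953002929688, -149.072998046875), (68.07292175292969, 96.93426513671875))
```

```bash
python3 -c "
from cell import bot
print(bot.close_job())"
```

```text
the job is handed in; nothing more can be done
None
```

I pushed both slides outwards until each slackened and then climbed to about 9 N, left them there at the ball, backed the gripper off clear and handed the job in at about 15 s; a camera check confirmed the left slide's roughly 25 mm of travel, while the right one rests on force readings alone, and the hand-in returned no verdict.

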